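# Click-test two anaesthetic push valves, lightest spring first

## Task

Click-test two of the three chrome push valves on the bench in order of spring strength: first the light one with the small round cap, then the stiff one with the wide mushroom cap. Press each cap straight down to the bottom of its travel, where it clicks, hold it there for about half a second, and let it spring fully back up before going on. The valve with the square cap has been tested already: leave it unpressed.

Things in the scene. Friction and masses are not known exactly. Their poses are not given: they have to be found in the camera images.
- light_top (a point): Centre of the top face of the light valve's small round cap (a chrome cylinder 20 mm across and 14 mm high), 70 mm above the table when not pressed; this point goes down with the cap. The valve is bolted down: a chrome cylinder on a 60 x 60 x 12 mm foot with a side hose barb; only its cap moves. The body below the cap is 32 mm across and ends 46 mm above the table. z is up.
- light (a joint): How far the cap of the light (small round cap) valve is pressed down, in m: 0 = fully up, 0.006 = bottom of its travel, where it clicks. The spring pushes it back up by itself; it starts to move at about 1.2 N and takes about 4 N at the bottom, so a press needs to go about 6 mm down from first contact.
- stiff_top (a point): Centre of the top face of the stiff valve's wide mushroom cap (a round, slightly domed chrome cap 50 mm across, 16 mm high, nearly flat over the middle 24 mm), 84 mm above the table when not pressed; this point goes down with the cap. The valve is bolted down: a chrome cylinder on a 60 x 60 x 12 mm foot with a side hose barb; only its cap moves. The body below the cap is 40 mm across and ends 56 mm above the table. z is up.
- stiff (a joint): How far the cap of the stiff (mushroom cap) valve is pressed down, in m: 0 = fully up, 0.008 = bottom of its travel, where it clicks. The spring pushes it back up by itself; it starts to move at about 3 N and takes about 10 N at the bottom, so a press needs to go about 8 mm down from first contact.
- square_top (a point): Centre of the top face of the square-capped valve's cap (chrome, 32 x 32 mm and 14 mm high), 76 mm above the table when not pressed; this point goes down with the cap. The valve is bolted down: a chrome cylinder on a 60 x 60 x 12 mm foot with a side hose barb; only its cap moves. The body below the cap is 36 mm across and ends 50 mm above the table. z is up.
- square (a joint): How far the cap of the square-capped valve is pressed down, in m: 0 = fully up, 0.006 = bottom of its travel, where it clicks. The spring pushes it back up by itself; it starts to move at about 1.8 N and takes about 6 N at the bottom, so a press needs to go about 6 mm down from first contact.
Things that resemble listed ones, but are neither listed nor needed, are in the scene too. Leave any green or orange look-alike of the part that bears stiff_top alone.

How it is judged:
By the outcome, as a careful person would: the job done as asked, in the order asked, and still so for the second after the job is handed in, with the robot touching nothing.
It also fails if it takes over 40 s, if anything falls off the work surface, if the arm or the gripper's body presses on something with over 40 N, if the wrist force passes 120 N, or if a joint passes its speed limit or range.

## Robot

A 6-joint arm with a two-finger parallel gripper is mounted at the origin on the work surface. World frame = base frame: x ahead of the robot, y to its left, z up, the work surface at z = 0. Lengths are in m, angles in rad, forces in N, time in s.
With the tool pointing down it reaches from about 0.375 to 0.75 m from the base axis. Payload 9 kg.
Tool frame: the origin (TCP) lies between the finger pads; the fingertips stand 14 mm ahead of it and the grasp point (between the pads) lies 5 mm behind it; z points along the fingers, y is the line along which they close (so a half turn about z gives the same grasp; the last joint's range is limited). The gripper opens to 85 mm and grips with 20 to 120 N. Pads are 22 mm wide; open, the fingers measure 114 mm over their backs; the gripper's body (76 mm by 85 mm) begins 54 mm behind the grasp point. The pads swing forward as they close: fully open they stand 13 mm farther back than shut.
Start: joints at [-1.446, 0.104, 0.097, 1.564, 0, 1.353], TCP at [0.202, -0.565, 0.245] pointing down, gripper open.
Joint ranges: [-2.99, 2.99], [-0.84, 1.86], [-1.1, 1.16], [-1.84, 2.11], [-1.51, 1.56], [-3.14, 3.14]. Speed limits (rad/s): [2.22, 2.22, 2.57, 3.14, 3.14, 3.14].

## Interface

Orientations are given as a unit quaternion [x, y, z, w].
In Python, from cell import monitor, eyes, ticket, cut_out, pinpoint gives the robot as it stands. The module is installed in compiled form; this text tells all that it offers.
- The arm moves only by the tool drive_tool, never from a script. Its arguments are lists of equal length, an entry for each row: "translation": the shift along the tool's x, y, z in m, a list of three; "yaw": the turn about the tool's z in degrees. A call has 1 to 12 rows; each row is the pose to reach, as a shift and turn from the pose commanded when the call began, along the tool's axes at that moment; what a row does not reach only later rows make up. A row lasts 1/10 s, in which the tool goes at most 50 mm and 8.59 degrees, less where a joint would pass 70% of its speed; a pose out of reach is approached as far as the arm can. A call with a gripper value outside its range is refused whole. "grip" is the closure, from -1 (fully open) to 1 (shut), set as the call begins (left out, the last holds). The fingers move at their own pace and stop on an object; "newtons" is the grip in N (left out, the last holds). Time passes only in rows, so rows that repeat a pose let the fingers close. It gives the time, the measured TCP pose, the force, the opening and the grip force at its end, in the units of the state.
- monitor.get_state(): the state, without advancing time (a new reading comes with each control period).
- eyes.capture(name): name is "scene" or "side" or "wrist"; returns a dict with "pixels" (400x640x3 uint8, blue, green, red), "intrinsics" (3x3 intrinsics, pixels), "world_to_cam" (4x4, takes a point from world to camera coordinates). Camera axes: x right, y up, looking along -z (the intrinsics and any distortion apply to the point x, -y, -z); pixel columns grow to the right and rows downward; lengths in m; the calibration is good to about 2 mm. A picture is of the moment at which its call begins. There is no depth.
- ticket.close_job(): hands the job in; it is judged then, once.
Trained networks look in a picture, given as the dict that the camera call returned (one of the last four; its "shot" number tells which), for a name from the list of things; names that differ only in an ending like _2 or _b are one class to them, and where a whole thing is asked for, a point or a joint stands for the part that bears it (a point fixed in the world has none). Each returns a list of dicts, best first, with "confidence" (0 to 1); they miss things now and then, are a little off and sometimes report something else, mostly with a low value. They report only what shows in the picture. A call takes as long as a camera call. They do not tell look-alikes from the thing itself.
- cut_out(thing, picture): "region" (400x640 bool, what is visible of it) and "box" ([left, top, width, height] in pixels, round what is visible of it).
- pinpoint(thing, picture): "at" ([row, column] in pixels: a listed point, or the origin of a listed thing).
The state is a dict: "time_s": time; "joint_positions": joint angles; "dq": joint speeds; "effort": joint torques, N m; "tool_pos": TCP position; "ee_rot": TCP orientation; "contact_force": force on the tool from outside, world axes, zero at the start; "wrist_torque": the same for the moment, N m; "gripper_width": finger opening in m; "finger_force": force on a finger pad.
Only numpy, scipy, OpenCV 4.12 (cv2) and the standard library are available. Lean on these libraries where they do the work, as an engineer would, in place of code of your own. Each camera call takes 0.05 s, during which the arm holds its last target. There are 200 camera calls.

## Working session

There is one attempt and no reset: what is moved stays moved. The work goes in short steps, Python scripts to look and compute and a tool call to move; the robot and the scene stay as the last step left them, time stands still between calls to the robot, and variables do not carry over. Pictures are saved under pics/ and viewed, at most 10 in all, crops included, and the job is handed in when it is done.

Besides the shell and the picture viewer there is one more tool, called after "Call:" in YAML: its name, and indented under it one key for each argument. drive_tool: Moves the arm, as the interface text tells. Its arguments: {"type":"object","properties":{"translation":{"type":"array","items":{"type":"array","items":{"type":"number"}}},"yaw":{"type":"array","items":{"type":"number"}},"grip":{"type":"number"},"newtons":{"type":"number"}},"required":["translation","yaw"]}

```bash
mkdir -p pics
cat > h.py <<'E'
import numpy as np, cv2
from cell import monitor, eyes, ticket, cut_out, pinpoint
def ray(p,rc):
    K=np.array(p["intrinsics"]);T=np.array(p["world_to_cam"])
    d=np.linalg.inv(K)@[rc[1],rc[0],1]; d=np.array([d[0],-d[1],-d[2]])
    R=T[:3,:3]; return -R.T@T[:3,3], R.T@d
def atz(p,rc,z):
    o,d=ray(p,rc); return o+d*(z-o[2])/d[2]
Z=dict(light_top=.07,stiff_top=.084,square_top=.076)
E
python3 - <<'E'
from h import *
for c in ("scene","side","wrist"):
    p=eyes.capture(c); cv2.imwrite(f"pics/{c}0.png",p["pixels"])
    for n in Z:
        for r in pinpoint(n,p)[:4]: print(c,n,np.round(r["at"]),round(r["confidence"],2),np.round(atz(p,r["at"],Z[n]),3))
s=monitor.get_state();print(s["tool_pos"],s["ee_rot"],s["time_s"],s["contact_force"])
E
```

```text
scene light_top [190. 274.] 0.55 [ 0.561 -0.017  0.07 ]
scene stiff_top [292. 450.] 0.8 [0.399 0.482 0.084]
scene stiff_top [279. 349.] 0.56 [0.569 0.309 0.084]
scene square_top [129. 241.] 0.42 [ 0.517 -0.248  0.076]
side stiff_top [343. 342.] 0.95 [0.398 0.48  0.084]
side stiff_top [264. 275.] 0.9 [0.569 0.315 0.084]
side stiff_top [253. 331.] 0.83 [0.449 0.263 0.084]
side square_top [133. 331.] 0.56 [ 0.517 -0.27   0.076]
[ 0.20168917 -0.56512014  0.24533728] [ 9.85348179e-01  1.70554869e-01 -1.01919229e-05  5.37316716e-05] 0.6 [ 0.19170739 -0.01542135  0.17423075]
```

View pics/scene0.png

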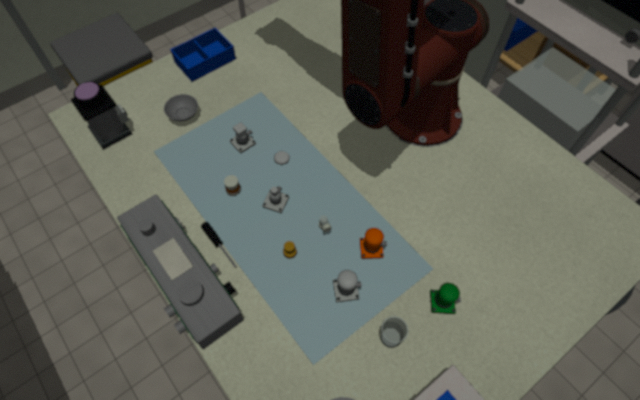

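View pics/side0.png

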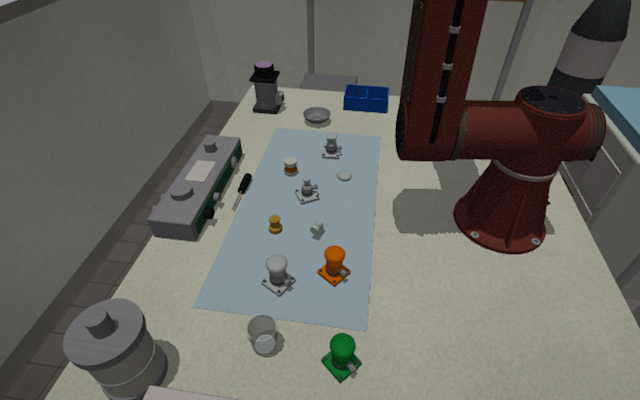

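The scene shows these candidates:
- **Stiff valve:** chrome mushroom at scene (col 349, row 279), orange at (373, 238), green at (447, 292). I choose the chrome one.
- **Light valve:** chrome small cap at (274, 190). Look-alikes in size are the small objects at (232, 183), (289, 248) and (325, 225).
- **Square valve:** (241, 129), to be left alone.

One close crop to check.

```bash
cat >> h.py <<'E'
def shift(t):
    from scipy.spatial.transform import Rotation as R
    s=monitor.get_state(); return np.round(R.from_quat(s["ee_rot"]).inv().apply(np.array(t)-s["tool_pos"]),4)
E
python3 - <<'E'
from h import *
a=cv2.imread("pics/scene0.png")[100:310,220:480]; cv2.imwrite("pics/crop.png",cv2.resize(a,None,fx=2.8,fy=2.8,interpolation=cv2.INTER_CUBIC))
print(shift([.55,-.02,.2]))
E
```

```text
[ 0.5113 -0.3963  0.0453]
```

View pics/crop.png

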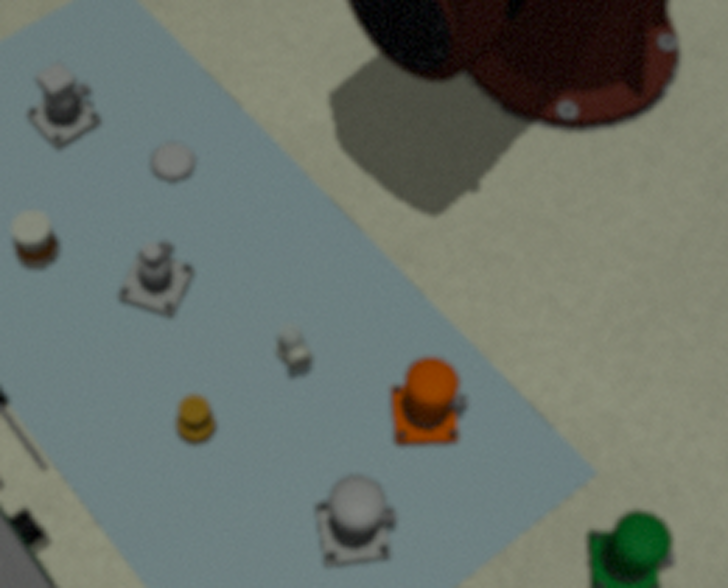

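The crop confirms it: the small round chrome cap is at crop (155, 250), the square cap at (57, 77), and the chrome mushroom at (355, 505) beside the orange one at (430, 385). Moving over the light valve with the fingers shut.

Call:
drive_tool:
  translation:
    - [0.04,-0.03,0.0]
    - [0.08,-0.06,0.0]
    - [0.12,-0.093,0.0]
    - [0.16,-0.124,0.01]
    - [0.2,-0.155,0.01]
    - [0.24,-0.186,0.02]
    - [0.28,-0.217,0.02]
    - [0.32,-0.248,0.02]
    - [0.36,-0.279,0.03]
    - [0.4,-0.31,0.03]
    - [0.44,-0.341,0.03]
    - [0.48,-0.372,0.04]
  yaw: [0,0,0,0,0,0,0,0,0,0,0,0]
  grip: 1

```text
time_s: 1.8
tool_pos: [0.5245, -0.0604, 0.2082]
ee_rot: [0.985, 0.171, 0.001, 0.001]
contact_force: [0.1, -0.7, 0.3]
gripper_width: 0.0002
finger_force: 0.0
```

Run:
```python
from h import *
for c in ("scene","side","wrist"):
    p=eyes.capture(c); cv2.imwrite(f"pics/{c}1.png",p["pixels"])
    for n in Z:
        for r in pinpoint(n,p)[:4]: print(c,n,np.round(r["at"]),round(r["confidence"],2),np.round(atz(p,r["at"],Z[n]),4))
s=monitor.get_state();print(s["tool_pos"],s["ee_rot"],s["time_s"],s["contact_force"],s["gripper_width"])
```

```text
scene light_top [189. 275.] 0.38 [ 0.5551 -0.0198  0.07  ]
scene stiff_top [291. 449.] 0.88 [0.399  0.4772 0.084 ]
scene stiff_top [279. 349.] 0.57 [0.5689 0.3087 0.084 ]
scene stiff_top [230. 376.] 0.56 [0.4304 0.2487 0.084 ]
scene square_top [127. 242.] 0.58 [ 0.5099 -0.2539  0.076 ]
side light_top [175. 306.] 0.4 [ 0.5615 -0.0375  0.07  ]
side stiff_top [251. 330.] 0.7 [0.4514 0.2579 0.084 ]
side stiff_top [343. 344.] 0.62 [0.3938 0.4787 0.084 ]
side square_top [136. 331.] 0.47 [ 0.5164 -0.2527  0.076 ]
wrist light_top [140. 289.] 0.63 [ 0.5565 -0.0236  0.07  ]
wrist stiff_top [138. 289.] 0.27 [ 0.5594 -0.024   0.084 ]
wrist square_top [271. 516.] 0.84 [ 0.5144 -0.2571  0.076 ]
[ 0.52293408 -0.06310367  0.2072923 ] [9.85474910e-01 1.69820899e-01 1.84968688e-04 1.74950573e-04] 2.4 [0.01001303 0.79430416 0.15814213] -0.0004294073696558002
```

View pics/wrist1.png

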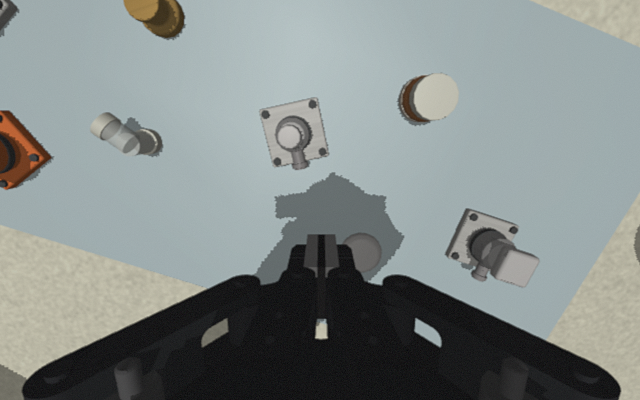

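The wrist view shows the light cap at (col 289, row 135) with the shut fingers below it. The square-capped valve is at (515, 265), well clear.

Run:
```python
from h import *
p=eyes.capture("wrist")
for r in cut_out("light_top",p)[:2]:
    b=r["box"];print(r["confidence"],b)
    c=[b[1]+b[3]/2,b[0]+b[2]/2]; print(atz(p,c,.07))
for rc in ([135,289],[140,289]): print(atz(p,rc,.07))
print(monitor.get_state()["tool_pos"],shift([.557,-.023,.104]))
```

```text
0.72 [277.0, 124.6, 24.8, 26.1]
[ 0.55875354 -0.02274032  0.07      ]
[ 0.56071208 -0.02174924  0.07      ]
[ 0.5567976  -0.02302648  0.07      ]
[ 0.5229705  -0.06276842  0.20715008] [ 0.0454 -0.0261  0.1032]
```

Call:
drive_tool:
  translation:
    - [0.02,-0.012,0.02]
    - [0.04,-0.022,0.05]
    - [0.046,-0.026,0.08]
    - [0.046,-0.026,0.095]
    - [0.046,-0.026,0.1]
    - [0.046,-0.026,0.1]
  yaw: [0,0,0,0,0,0]

```text
time_s: 3.1
tool_pos: [0.5573, -0.0228, 0.1072]
ee_rot: [0.985, 0.17, -0.0, 0.0]
contact_force: [0.1, 0.3, -0.8]
gripper_width: 0.0001
finger_force: 0.0
```

Run:
```python
from h import *
p=eyes.capture("wrist");cv2.imwrite("pics/wrist2.png",p["pixels"])
for r in cut_out("light_top",p)[:2]:
    b=r["box"];print(r["confidence"],b)
    print(atz(p,[b[1]+b[3]/2,b[0]+b[2]/2],.07))
s=monitor.get_state();print(s["tool_pos"],s["contact_force"],shift([.559,-.0225,.104]))
```

```text
0.76 [301.7, 211.1, 35.6, 27.0]
[ 0.56280615 -0.02025068  0.07      ]
[ 0.55829677 -0.02304641  0.1086617 ] [ 0.09734852 -0.21025812  0.02757268] [ 0.0008 -0.0003  0.0047]
```

View pics/wrist2.png

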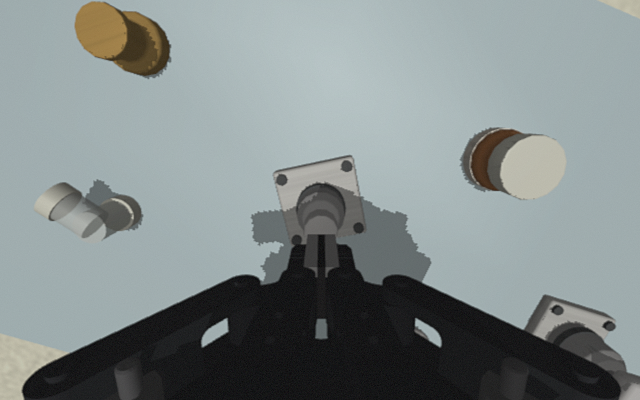

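The view shows the fingertips over the cap, both centred near col 321. Descending slowly.

Call:
drive_tool:
  translation:
    - [0,0,0.006]
    - [0,0,0.012]
    - [0,0,0.016]
    - [0,0,0.018]
    - [0,0,0.018]
  yaw: [0,0,0,0,0]

```text
time_s: 3.7
tool_pos: [0.5574, -0.0223, 0.0886]
ee_rot: [0.985, 0.171, -0.0, -0.0]
contact_force: [-0.9, 0.2, 0.0]
gripper_width: -0.0001
finger_force: 0.0
```

Call:
drive_tool:
  translation:
    - [0,0,0.002]
    - [0,0,0.004]
    - [0,0,0.006]
    - [0,0,0.007]
    - [0,0,0.008]
    - [0,0,0.008]
  yaw: [0,0,0,0,0,0]

```text
time_s: 4.3
tool_pos: [0.5578, -0.0223, 0.0811]
ee_rot: [0.985, 0.171, 0.0, 0.0]
contact_force: [-0.7, -0.4, 2.4]
gripper_width: -0.0002
finger_force: 1.1
```

Call:
drive_tool:
  translation:
    - [0,0,0.002]
    - [0,0,0.0035]
    - [0,0,0.0045]
    - [0,0,0.005]
    - [0,0,0.005]
  yaw: [0,0,0,0,0]

```text
time_s: 4.8
tool_pos: [0.558, -0.0224, 0.0779]
ee_rot: [0.985, 0.171, 0.0, 0.0]
contact_force: [-6.1, 1.9, 17.3]
gripper_width: -0.0
finger_force: 8.6
```

At the bottom (17 N). Holding, then releasing straight up.

Call:
drive_tool:
  translation:
    - [0,0,0]
    - [0,0,0]
    - [0,0,0]
    - [0,0,0]
    - [0,0,-0.005]
    - [0,0,-0.012]
    - [0,0,-0.025]
    - [0,0,-0.05]
    - [0,0,-0.09]
    - [0,0,-0.12]
    - [0,0,-0.12]
  yaw: [0,0,0,0,0,0,0,0,0,0,0]

```text
time_s: 5.9
tool_pos: [0.5597, -0.0229, 0.2016]
ee_rot: [0.985, 0.171, 0.003, 0.002]
contact_force: [-0.7, 1.0, 0.7]
gripper_width: -0.0
finger_force: 0.0
```

Run:
```python
from h import *
s=monitor.get_state();print(s["tool_pos"],s["contact_force"],shift([.545,.27,.21]))
```

```text
[ 0.55974345 -0.02286803  0.20160596] [-0.66568027  1.03143509  0.66532393] [ 0.0846 -0.2807 -0.0091]
```

Call:
drive_tool:
  translation:
    - [0.01,-0.045,-0.01]
    - [0.02,-0.09,-0.01]
    - [0.03,-0.135,-0.01]
    - [0.04,-0.18,-0.01]
    - [0.05,-0.225,-0.01]
    - [0.06,-0.27,-0.01]
    - [0.07,-0.31,-0.01]
    - [0.07,-0.31,-0.01]
    - [0.07,-0.31,-0.01]
  yaw: [0,0,0,0,0,0,0,0,0]

```text
time_s: 6.8
tool_pos: [0.5188, 0.2938, 0.2055]
ee_rot: [0.985, 0.172, -0.001, 0.0]
contact_force: [0.9, -0.1, 0.6]
gripper_width: 0.0001
finger_force: 0.0
```

Run:
```python
from h import *
p=eyes.capture("wrist");cv2.imwrite("pics/wrist3.png",p["pixels"])
for r in cut_out("stiff_top",p)[:2]:
    b=r["box"];print(r["confidence"],b)
    print(atz(p,[b[1]+b[3]/2,b[0]+b[2]/2],.076))
for r in pinpoint("stiff_top",p)[:3]: print(r,atz(p,r["at"],.084))
s=monitor.get_state();print(s["tool_pos"],s["contact_force"])
```

```text
0.84 [298.3, 100.2, 60.4, 60.3]
[0.5712881  0.30581082 0.076     ]
0.75 [53.3, 221.6, 59.8, 57.9]
[0.39838506 0.47603132 0.076     ]
{'at': [133.6, 330.8], 'confidence': 0.76} [0.56984384 0.30356698 0.084     ]
{'at': [255.1, 74.0], 'confidence': 0.72} [0.39700366 0.4779422  0.084     ]
[0.51959386 0.29209504 0.20584837] [-0.07424306  0.39260165 -0.87081156]
```

View pics/wrist3.png

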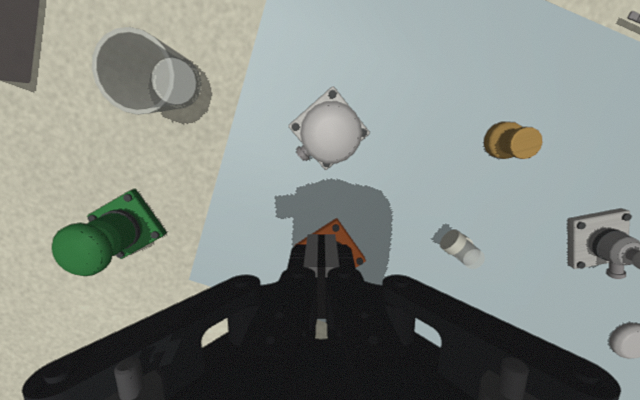

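The wrist view shows the chrome mushroom at (col 330, row 132). The green one is at (83, 248) and the orange one is beneath the gripper. I'll go over laterally first, then down.

Call:
drive_tool:
  translation:
    - [0.03,0.003,0]
    - [0.052,0.005,0.0]
    - [0.052,0.005,0.02]
    - [0.052,0.005,0.05]
    - [0.052,0.005,0.075]
    - [0.052,0.005,0.09]
    - [0.052,0.005,0.094]
    - [0.052,0.005,0.094]
  yaw: [0,0,0,0,0,0,0,0]

```text
time_s: 7.75
tool_pos: [0.5702, 0.3054, 0.1122]
ee_rot: [0.985, 0.17, -0.0, 0.0]
contact_force: [0.4, -0.5, 0.4]
gripper_width: 0.0002
finger_force: 0.0
```

Call:
drive_tool:
  translation:
    - [0,0,0.005]
    - [0,0,0.01]
    - [0,0,0.013]
    - [0,0,0.015]
    - [0,0,0.017]
    - [0,0,0.019]
    - [0,0,0.019]
  yaw: [0,0,0,0,0,0,0]

```text
time_s: 8.45
tool_pos: [0.5702, 0.306, 0.0936]
ee_rot: [0.985, 0.171, 0.0, 0.0]
contact_force: [-1.7, -0.6, 6.9]
gripper_width: 0.0001
finger_force: 3.3
```

Call:
drive_tool:
  translation:
    - [0,0,0.002]
    - [0,0,0.0035]
    - [0,0,0.0045]
    - [0,0,0.005]
    - [0,0,0.0055]
    - [0,0,0.0055]
  yaw: [0,0,0,0,0,0]

```text
time_s: 9.05
tool_pos: [0.5703, 0.3061, 0.09]
ee_rot: [0.985, 0.171, 0.001, 0.0]
contact_force: [-7.3, -2.5, 16.4]
gripper_width: -0.0002
finger_force: 8.7
```

Call:
drive_tool:
  translation:
    - [0,0,0]
    - [0,0,0]
    - [0,0,0]
    - [0,0,0]
    - [0,0,-0.005]
    - [0,0,-0.012]
    - [0,0,-0.025]
    - [0,0,-0.05]
    - [0,0,-0.09]
    - [0,0,-0.12]
    - [0,0,-0.12]
  yaw: [0,0,0,0,0,0,0,0,0,0,0]

```text
time_s: 10.15
tool_pos: [0.5722, 0.3066, 0.2135]
ee_rot: [0.985, 0.171, 0.004, -0.0]
contact_force: [1.2, -0.7, -0.9]
gripper_width: -0.0001
finger_force: 0.0
```

Run:
```python
from h import *
p=eyes.capture("side");cv2.imwrite("pics/side4.png",p["pixels"])
s=monitor.get_state();print(s["tool_pos"],s["contact_force"],s["time_s"])
```

```text
[0.57136135 0.30638588 0.21063545] [ 0.75831359  0.20368413 -1.03811751] 10.2
```

View pics/side4.png

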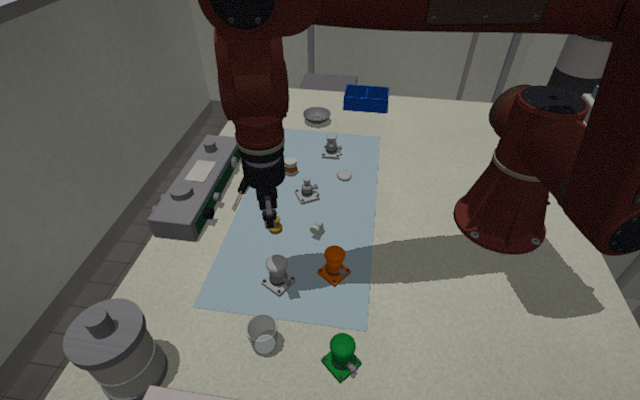

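The side view shows the gripper clear and everything in place: the chrome mushroom cap at (277, 262) and the light cap at (307, 183) are both back up.

```bash
python3 -c "
from cell import ticket
print(ticket.close_job())"
```

```text
the job is handed in; nothing more can be done
None
```

I pressed the light valve and then the stiff valve to the bottom of their travel (17 N and 16 N at the stop), held each about half a second and released it; the square valve was left alone and the job is handed in at about 10 s.

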